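# Line up a growth series of jaw models

### The arm

A 6-joint arm with a two-finger parallel gripper is mounted at the origin on the work surface. World frame = base frame: x ahead of the robot, y to its left, z up, the work surface at z = 0. Lengths are in mm, angles in rad, forces in N, time in s.
With the tool pointing down it reaches from about 350 to 950 mm from the base axis. Payload 17.4 kg.
Tool frame: the origin (TCP) lies on the centre line of the jaws, within the pads' length; the fingertips stand 14 mm ahead of it and the grasp point (between the pads) lies 5 mm behind it (manip.nose_length is the distance from the TCP to the fingertips, in mm); z points along the fingers, y is the line along which they close (so a half turn about z gives the same grasp; the last joint's range is limited). The gripper opens to 93 mm and grips with 3 to 60 N. Pads are 15 mm wide; open, the fingers measure 128 mm over their backs; the gripper's body (75 mm by 188 mm) begins 65 mm behind the grasp point.
Start: joints at [1.16, 0.116, 1.442, -0, 1.584, -0.038], TCP at [245.86, 628.638, 232.646] pointing down, gripper open.
Joint ranges: [-2.83, 2.83], [-0.83, 2.19], [0.07, 2.5], [-1.14, 4.28], [0.01, 3], [-2.97, 2.97]. Speed limits (rad/s): [1.89, 1.89, 2.22, 3.14, 3.14, 3.14].

### API

Orientations are given as a unit quaternion [w, x, y, z].
In Python, from cell import status, imaging, manip gives the robot as it stands.
- The arm moves only by the shell command python3 -m jog 'ROWS' [FORCE]. ROWS is JSON, a list of rows, each a list of 7 numbers: the shift along the tool's x, y, z in cm, then the turn, a rotation vector about the tool's x, y, z in degrees, then the closure, from 0 (fully open) to 1 (shut). In form: [[tx, ty, tz, wx, wy, wz, fingers], ...]. A call has 1 to 10 rows; each row shifts and turns the commanded pose from where the row before left it, along the tool's axes as they then stand; what a row does not reach is not made up. A row lasts 1/10 s, in which the tool goes at most 50 mm and 8.59 degrees, less where a joint would pass 70% of its speed; a pose out of reach is approached as far as the arm can. A call is refused whole if a number of a shift passes 5 or a number of a turn 8.59, either way. A call with a gripper value outside its range is refused whole. The fingers move at their own pace and stop on an object; FORCE is the grip in N (left out, the last holds). Time passes only in rows, so rows that do not move let the fingers close. It gives the time, the measured TCP pose, the force, the opening and the grip force at its end, in the units of the state.
- status.state(): the state, without advancing time (a new reading comes with each control period).
- imaging.snapshot(name): name is "scene" or "top" or "wrist"; returns a dict with "frame" (480x640x3 uint8, red, green, blue), "intrinsics" (3x3 intrinsics, pixels), "world_from_camera" (4x4, takes a point from camera to world coordinates); the wrist camera has in their place "tool_from_camera" (4x4, takes a point from camera to tool coordinates, whose origin is the TCP and whose axes are the flange's). Camera axes: x right, y down, z forward; pixel columns grow to the right and rows downward; lengths in mm; the calibration is good to about 2 mm. A picture is of the moment at which its call begins: read the wrist's pose just before it. There is no depth.
- manip.sign_off(): hands the job in; it is judged then, once.
The state is a dict: "time": time; "joint_positions": joint angles; "joint_velocities": joint speeds; "joint_torque": joint torques, N m; "tool_pos": TCP position; "ee_rot": TCP orientation; "wrist_force": force on the tool from outside, world axes, zero at the start; "wrist_torque": the same for the moment, N m; "gripper_width": finger opening in mm; "grip_force": force on a finger pad.
Only numpy, scipy, OpenCV 4.12 (cv2) and the standard library are available. Lean on these libraries where they do the work, as an engineer would, in place of code of your own. Each camera call takes 0.05 s, during which the arm holds its last target. There are 200 camera calls.

### The job

Line up the four loose plain plaster jaw models on the strip in order of size, one centred on each black pad: the smallest on the pad next to the blue end block, the largest on the pad next to the orange end block. Each must stand upright, teeth up, facing any way; set them down without dropping them.

Things in the scene. Friction and masses are not known exactly. Their poses are not given: they have to be found in the camera images.
- model_green: pale green plaster jaw model, smallest of four, about 35 g: base 31 deep (x) by 36 wide (y) by 18 mm high, front corners cut, horseshoe of teeth on top, 27 mm high in all. Origin: centre of underside; z up; front teeth face -x. Grip the flat front and back of the base (square to x, over 20 mm wide). Starts on the table, turned; other things (under 40 mm high) stay 50 mm off its centre
- model_buff: buff yellow plaster jaw model, second smallest of four, about 60 g: base 39 deep (x) by 46 wide (y) by 20 mm high, front corners cut, horseshoe of teeth on top, 30 mm high in all. Origin: centre of underside; z up; front teeth face -x. Grip the flat front and back of the base (square to x, over 20 mm wide). Starts on the table, turned; other things (under 40 mm high) stay 50 mm off its centre
- model_blue: pale blue plaster jaw model, second largest of four, about 95 g: base 47 deep (x) by 56 wide (y) by 22 mm high, front corners cut, horseshoe of teeth on top, 33 mm high in all. Origin: centre of underside; z up; front teeth face -x. Grip the flat front and back of the base (square to x, over 20 mm wide). Starts on the table, turned; other things (under 40 mm high) stay 50 mm off its centre
- model_white: white plaster jaw model, largest of four, about 150 g: base 56 deep (x) by 66 wide (y) by 24 mm high, front corners cut, horseshoe of teeth on top, 36 mm high in all. Origin: centre of underside; z up; front teeth face -x. Grip the flat front and back of the base (square to x, over 20 mm wide). Starts on the table, turned; other things (under 40 mm high) stay 50 mm off its centre
- pad_a: one of four alike black rubber pads, 70 mm (x, across the strip) by 78 mm (y, along the strip), 2 mm thick, fixed 100 mm apart in a straight row on a bare aluminium strip 94 mm by 520 mm, 8 mm high; the end pad at the +y end of the row. Origin: centre of its underside, 8 mm above the table, so its top is 10 mm above the table
- pad_b: one of four alike black rubber pads, 70 mm (x, across the strip) by 78 mm (y, along the strip), 2 mm thick, fixed 100 mm apart in a straight row on a bare aluminium strip 94 mm by 520 mm, 8 mm high; second from the +y end. Origin: centre of its underside, 8 mm above the table, so its top is 10 mm above the table
- pad_c: one of four alike black rubber pads, 70 mm (x, across the strip) by 78 mm (y, along the strip), 2 mm thick, fixed 100 mm apart in a straight row on a bare aluminium strip 94 mm by 520 mm, 8 mm high; third from the +y end. Origin: centre of its underside, 8 mm above the table, so its top is 10 mm above the table
- pad_d: one of four alike black rubber pads, 70 mm (x, across the strip) by 78 mm (y, along the strip), 2 mm thick, fixed 100 mm apart in a straight row on a bare aluminium strip 94 mm by 520 mm, 8 mm high; the end pad at the -y end. Origin: centre of its underside, 8 mm above the table, so its top is 10 mm above the table
- end_blue: blue plastic block 50 x 30 x 30 mm fixed on one end of the strip, in line with the pads, 78 mm from the centre of the nearest pad; the blue and the orange block stand at the two ends, which at which end varies. Origin: centre of its underside, 8 mm above the table
- end_orange: orange plastic block 50 x 30 x 30 mm fixed on one end of the strip, in line with the pads, 78 mm from the centre of the nearest pad; the blue and the orange block stand at the two ends, which at which end varies. Origin: centre of its underside, 8 mm above the table

How it is judged:
By the outcome, as a careful person would: the job done as asked, in the order asked, and still so for the second after the job is handed in, with the robot touching nothing.
It also fails if it takes over 96 s, if anything falls off the work surface, if the arm or the gripper's body presses on something with over 40 N, if the wrist force passes 120 N, or if a joint passes its speed limit or range.

## Working session

There is one attempt and no reset: what is moved stays moved. The work goes in short steps, Python scripts to look and compute and a shell command to move; the robot and the scene stay as the last step left them, time stands still between calls to the robot, and variables do not carry over. Pictures are saved under pics/ and viewed, at most 14 in all, crops included, and the job is handed in when it is done.

```bash
mkdir -p pics; ls; python3 - <<'E'
from cell import status, imaging, manip
import cv2
s=status.state();print({k:s[k] for k in('time','tool_pos','ee_rot','gripper_width')})
for n in('top','scene'):
    d=imaging.snapshot(n);cv2.imwrite(f'pics/{n}0.png',d['frame'][:,:,::-1]);print(n,d['intrinsics'],d['world_from_camera'])
d=imaging.snapshot('wrist');print(d['intrinsics'],d['tool_from_camera'])
E
```

```text
pics
{'time': 0.0, 'tool_pos': array([245.79804928, 628.45728023, 231.93173862]), 'ee_rot': array([-1.17491051e-04,  1.85344034e-01,  9.82673540e-01, -5.38208629e-04]), 'gripper_width': 93.05140953341984}
top [[584.13814445   0.         322.56643703]
 [  0.         584.13814445 235.0548684 ]
 [  0.           0.           1.        ]] [[ 2.28261042e-02 -9.97923564e-01  6.02289718e-02  4.51651716e+02]
 [-9.99577853e-01 -2.38641142e-02 -1.65716543e-02  1.52568494e+01]
 [ 1.79745554e-02 -5.98252800e-02 -9.98047019e-01  1.38381423e+03]
 [ 0.00000000e+00  0.00000000e+00  0.00000000e+00  1.00000000e+00]]
scene [[456.76103471   0.         316.64815378]
 [  0.         456.76103471 248.74151088]
 [  0.           0.           1.        ]] [[ 8.19154510e-01  4.39513359e-01 -3.68529369e-01  8.91844629e+02]
 [ 5.73560150e-01 -6.23395282e-01  5.31419869e-01 -4.84950317e+02]
 [ 3.82666191e-03 -6.46688742e-01 -7.62744405e-01  7.55822676e+02]
 [ 0.00000000e+00  0.00000000e+00  0.00000000e+00  1.00000000e+00]]
[[343.26691358   0.         320.94318864]
 [  0.         343.26691358 247.37099489]
 [  0.           0.           1.        ]] [[-1.13870759e-04 -9.54568503e-01 -2.97991545e-01  8.38560215e+01]
 [ 9.99999993e-01 -1.11006980e-04 -2.65342810e-05 -6.53520420e-01]
 [-7.75035268e-06 -2.97991546e-01  9.54568509e-01 -1.51517884e+02]
 [ 0.00000000e+00  0.00000000e+00  0.00000000e+00  1.00000000e+00]]
```

View pics/top0.png

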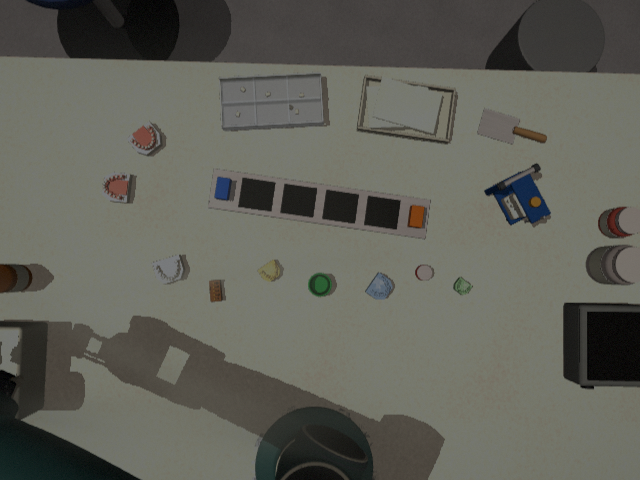

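View pics/scene0.png

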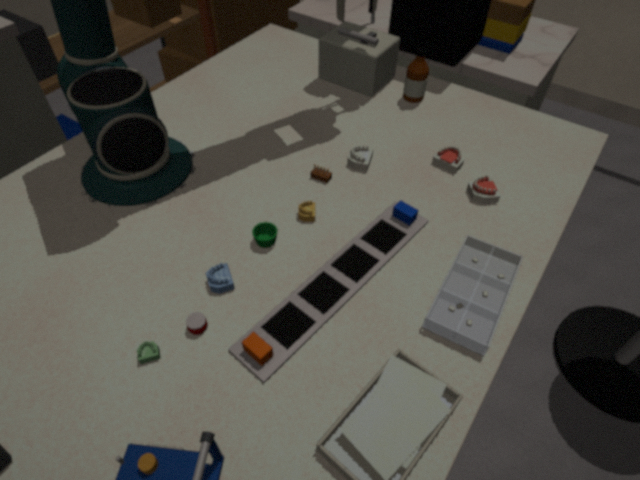

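The top view shows blue end (223,188) left (+y) and orange (417,216) right. The loose models are white (168,268), buff (270,270), blue (379,286) and green (462,286). The two red-gummed ones, (145,137) and (118,187), are distractors. So the order is a=green, b=buff, c=blue, d=white.

```bash
cat > h.py <<'E'
import numpy as np, cv2
from scipy.spatial.transform import Rotation as Ro
from cell import status, imaging
def snap(n):
    s=status.state(); d=imaging.snapshot(n)
    if n=='wrist':
        q=s['ee_rot'];T=np.eye(4);T[:3,:3]=Ro.from_quat([q[1],q[2],q[3],q[0]]).as_matrix();T[:3,3]=s['tool_pos']
        d['W']=T@d['tool_from_camera']
    else: d['W']=d['world_from_camera']
    return d
def ray(d,uv):
    r=np.c_[np.atleast_2d(uv),np.ones(len(np.atleast_2d(uv)))]@np.linalg.inv(d['intrinsics']).T@d['W'][:3,:3].T
    return d['W'][:3,3],r
def plane(d,uv,z):
    o,r=ray(d,uv); return o+r*((z-o[2])/r[:,2:])
def tri(d1,u1,d2,u2):
    A=[];b=[]
    for d,u in((d1,u1),(d2,u2)):
        o,r=ray(d,u);r=r[0]/np.linalg.norm(r[0]);P=np.eye(3)-np.outer(r,r);A.append(P);b.append(P@o)
    return np.linalg.lstsq(np.vstack(A),np.hstack(b),rcond=None)[0]
def axes():
    s=status.state();q=s['ee_rot'];return s,Ro.from_quat([q[1],q[2],q[3],q[0]]).as_matrix()
def plan(target,yaw=None):
    """yaw: world angle of tool y (deg, mod 180). prints turn about tool z and shift (cm) in tool axes before and after the turn"""
    s,R=axes(); dp=np.array(target)-s['tool_pos']
    print('tool yaw y',np.degrees(np.arctan2(R[1,1],R[0,1])).round(2),'pos',s['tool_pos'].round(1),'t',round(s['time'],2))
    print('shift now axes cm',(R.T@dp/10).round(2))
    if yaw is not None:
        cur=np.degrees(np.arctan2(R[1,1],R[0,1])); dw=(yaw-cur+90)%180-90
        Rt=Ro.from_euler('z',dw,degrees=True).as_matrix()@np.c_[[R[0,0],R[1,0],0],[R[0,1],R[1,1],0],[0,0,-1]]
        print('turn tool z deg',round(-dw,2),'then shift cm',(Rt.T@dp/10).round(2))
E
python3 - <<'E'
from h import *
d=snap('top')
px=dict(white=(168,268),buff=(270,270),blue=(379,286),green=(462,286))
for k,p in px.items(): print(k,plane(d,p,15).round(0))
for k,p in dict(eb=(223,188),pa=(257,194),pb=(298,200),pc=(341,207),pd=(383,212),eo=(417,216)).items(): print(k,plane(d,p,10).round(0))
plan((430,330,250),90)
E
```

```text
white [[449. 351.  15.]]
buff [[450. 113.  15.]]
blue [[ 418. -142.   15.]]
green [[ 422. -337.   15.]]
eb [[640. 230.  10.]]
pa [[628. 149.  10.]]
pb [[616.  52.  10.]]
pc [[602. -50.  10.]]
pd [[ 593. -149.   10.]]
eo [[ 585. -230.   10.]]
tool yaw y 68.64 pos [245.8 628.5 232.2] t 0.2
shift now axes cm [-28.02 -21.1   -1.77]
turn tool z deg -21.36 then shift cm [-18.42 -29.85  -1.78]
```

```bash
python3 -m jog '[[0,0,0,0,0,-7.12,0],[0,0,0,0,0,-7.12,0],[0,0,0,0,0,-7.12,0],[-3,-4.8,0,0,0,0,0],[-3,-5,0,0,0,0,0],[-3,-5,0.8,0,0,0,0],[-3,-5,0.8,0,0,0,0],[-3,-5,0.8,0,0,0,0],[-2.4,-5,0.8,0,0,0,0],[0,0,0,0,0,0,0]]'
cat > sv.py <<'E'
import sys,pickle
from h import *
d=snap('wrist');n=sys.argv[1];pickle.dump(d,open(n+'.pkl','wb'));cv2.imwrite(f'pics/{n}.png',d['frame'][:,:,::-1])
E
python3 -m jog '[[0,0,0,0,0,0,0]]' >/dev/null; python3 sv.py w1
python3 -m jog '[[0,-3,0,0,0,0,0],[0,-5,0,0,0,0,0],[0,-5,0,0,0,0,0],[0,-5,0,0,0,0,0],[0,-3,0,0,0,0,0],[0,0,0,0,0,0,0],[0,0,0,0,0,0,0]]'; python3 sv.py w2
python3 -m jog '[[0,-3,0,0,0,0,0],[0,-5,0,0,0,0,0],[0,-5,0,0,0,0,0],[0,-5,0,0,0,0,0],[0,-5,0,0,0,0,0],[0,-2,0,0,0,0,0],[0,0,0,0,0,0,0],[0,0,0,0,0,0,0]]'; python3 sv.py w3
python3 -m jog '[[0,-3,0,0,0,0,0],[0,-5,0,0,0,0,0],[0,-5,0,0,0,0,0],[0,-4,0,0,0,0,0],[0,-3,0,0,0,0,0],[0,0,0,0,0,0,0],[0,0,0,0,0,0,0]]'; python3 sv.py w4
```

```text
time: 1.2
tool_pos: [397.7, 367.1, 204.3]
ee_rot: [-0.0, 0.002, 1.0, -0.001]
wrist_force: [0.2, 0.2, -0.5]
gripper_width: 93.3
grip_force: 0.0
time: 2.05
tool_pos: [396.0, 162.1, 205.5]
ee_rot: [0.0, -0.0, 1.0, 0.0]
wrist_force: [0.3, 0.0, -0.3]
gripper_width: 93.1
grip_force: 0.0
time: 2.9
tool_pos: [396.5, -87.8, 205.0]
ee_rot: [-0.0, -0.0, 1.0, 0.0]
wrist_force: [-0.7, 0.7, 0.2]
gripper_width: 93.3
grip_force: 0.0
time: 3.65
tool_pos: [396.7, -287.6, 204.8]
ee_rot: [-0.0, -0.0, 1.0, 0.0]
wrist_force: [-0.1, 0.4, -0.2]
gripper_width: 92.9
grip_force: 0.0
```

View pics/w1.png

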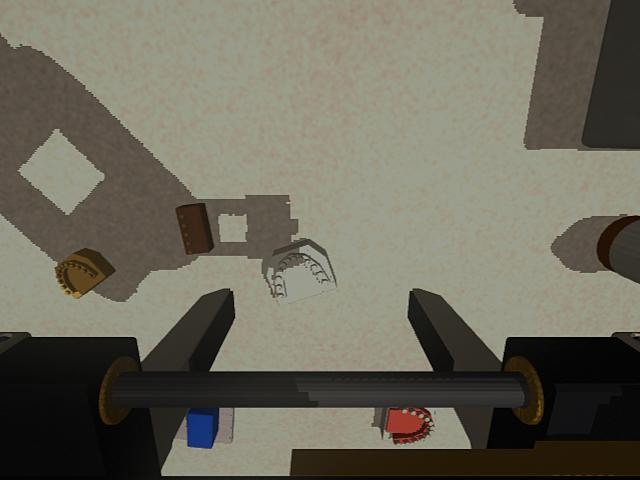

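View pics/w3.png

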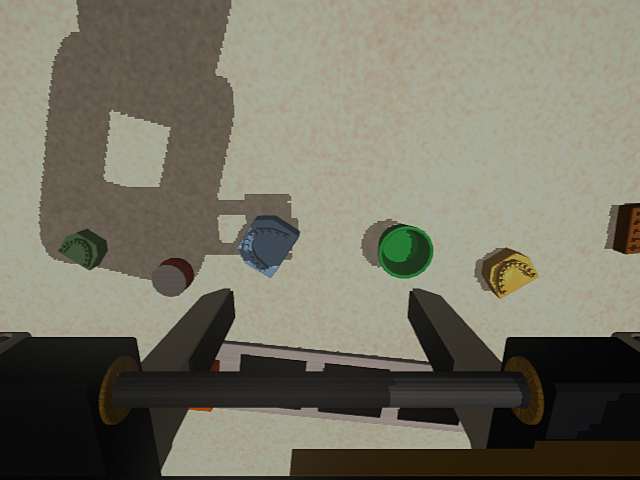

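w1 shows white (300,275) and buff (84,273). w3 shows green (82,250), blue (269,245) and buff (508,273). The gripper hides the lower part of the picture, so I'll survey with the camera directly over each model, in two places each.

```bash
python3 -m jog '[[-3,-1,1,0,0,0,0],[-4,-2,1.5,0,0,0,0],[-3,-2,1.5,0,0,0,0],[-1,0,0.5,0,0,0,0],[0,0,0,0,0,0,0],[0,0,0,0,0,0,0]]'|sed -n 2p; python3 sv.py g1
python3 -m jog '[[0,3,0,0,0,0,0],[0,3,0,0,0,0,0],[0,0,0,0,0,0,0],[0,0,0,0,0,0,0]]'|sed -n 2p; python3 sv.py g2
python3 -m jog '[[0,4,0,0,0,0,0],[0,5,0,0,0,0,0],[0,3.5,0,0,0,0,0],[0,1,0,0,0,0,0],[0,0,0,0,0,0,0],[0,0,0,0,0,0,0]]'|sed -n 2p; python3 sv.py b1
python3 -m jog '[[0,3,0,0,0,0,0],[0,3,0,0,0,0,0],[0,0,0,0,0,0,0],[0,0,0,0,0,0,0]]'|sed -n 2p; python3 sv.py b2
python3 -m jog '[[-0.5,4,0,0,0,0,0],[-1,5,0,0,0,0,0],[-1,5,0,0,0,0,0],[-0.5,4,0,0,0,0,0],[0,1.5,0,0,0,0,0],[0,0,0,0,0,0,0],[0,0,0,0,0,0,0]]'|sed -n 2p; python3 sv.py y1
python3 -m jog '[[0,3,0,0,0,0,0],[0,3,0,0,0,0,0],[0,0,0,0,0,0,0],[0,0,0,0,0,0,0]]'|sed -n 2p; python3 sv.py y2
python3 -m jog '[[0,4,0,0,0,0,0],[0,5,0,0,0,0,0],[0,5,0,0,0,0,0],[0,3,0,0,0,0,0],[0,1,0,0,0,0,0],[0,0,0,0,0,0,0],[0,0,0,0,0,0,0]]'|sed -n 2p; python3 sv.py w1
python3 -m jog '[[0,-3,0,0,0,0,0],[0,-3,0,0,0,0,0],[0,0,0,0,0,0,0],[0,0,0,0,0,0,0]]'|sed -n 2p; python3 sv.py w2
python3 - <<'E'
import cv2,numpy as np,pickle
L=[cv2.imread(f'pics/{n}.png') [40:300,140:500] for n in('g1','b1','y1','w1')]
cv2.imwrite('pics/m1.png',np.vstack([np.hstack(L[:2]),np.hstack(L[2:])]))
E
```

```text
tool_pos: [506.0, -337.3, 160.8]
tool_pos: [505.7, -278.2, 161.5]
tool_pos: [506.0, -144.8, 160.3]
tool_pos: [506.1, -84.5, 160.1]
tool_pos: [535.8, 108.1, 160.0]
tool_pos: [535.7, 168.3, 160.1]
tool_pos: [536.0, 347.7, 160.1]
tool_pos: [535.9, 288.0, 160.6]
```

View pics/m1.png

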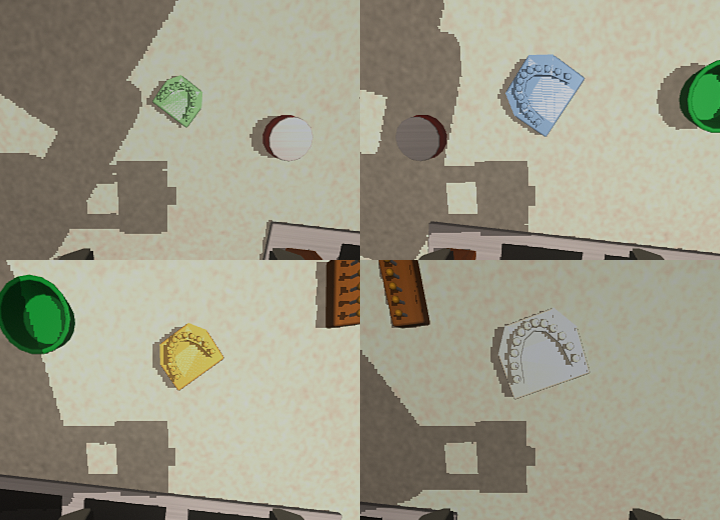

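Top-left to bottom-right, the montage shows green, buff, blue and white upright and well separated, each with its back edge lower right. The teeth fronts are at the upper left.

```bash
cat > seg.py <<'E'
import pickle
from h import *
H=dict(g=18,y=20,b=22,w=24);D=dict(g=31,y=39,b=47,w=56);Wd=dict(g=36,y=46,b=56,w=66)
RNG=dict(g=((40,45,60),(85,255,255)),b=((95,40,60),(125,255,255)),y=((18,95,60),(32,255,255)),w=((0,0,120),(180,30,255)))
def poly(k,d,guess):
    hsv=cv2.cvtColor(d['frame'],cv2.COLOR_RGB2HSV)
    m=cv2.inRange(hsv,*map(np.array,RNG[k])); m=cv2.morphologyEx(m,cv2.MORPH_CLOSE,np.ones((5,5)));m=cv2.morphologyEx(m,cv2.MORPH_OPEN,np.ones((5,5)))
    cs,_=cv2.findContours(m,cv2.RETR_EXTERNAL,cv2.CHAIN_APPROX_NONE)
    c=max((c for c in cs if np.hypot(*(c[:,0].mean(0)-guess))<45),key=cv2.contourArea)
    h=cv2.convexHull(c); return c[:,0].astype(float),cv2.approxPolyDP(h,4,True)[:,0].astype(float)
def proj(d,p):
    R,t=d['W'][:3,:3],d['W'][:3,3]; q=d['intrinsics']@(R.T@(np.array(p)-t)); return q[:2]/q[2]
def measure(k,d,guess,z,verbose=1):
    c,p=poly(k,d,guess); e=np.roll(p,-1,0)-p; i=np.argmax(np.linalg.norm(e,axis=1)); a,b=p[i],p[(i+1)%len(p)]
    # refine back edge: contour points near segment
    u=(b-a)/np.linalg.norm(b-a);n=np.array([-u[1],u[0]]);L=np.linalg.norm(b-a)
    s=(c-a)@u;o=abs((c-a)@n);q=c[(s>.12*L)&(s<.88*L)&(o<3)]
    Q=plane(d,q,z)[:,:2];C=plane(d,c,z)[:,:2]
    vx,vy,x0,y0=cv2.fitLine(Q.astype(np.float32),cv2.DIST_HUBER,0,.01,.01).ravel()
    t=np.array([vx,vy]);nn=np.array([-vy,vx]);x0=np.array([x0,y0])
    if ((C-x0)@nn).mean()<0: nn=-nn
    w=(C-x0)@t; dep=(C-x0)@nn
    cen=x0+t*(w.max()+w.min())/2+nn*(dep.max()+min(dep.min(),0))/2
    yaw=np.degrees(np.arctan2(nn[1],nn[0]))
    if verbose: print(k,'cen',cen.round(1),'front dir',yaw.round(1),'depth',dep.max().round(1),'/',D[k],'width',np.ptp(w).round(1),'/',Wd[k])
    return cen,yaw,a,b
E
python3 - <<'E'
from seg import *
G=dict(g=(422,-337),b=(418,-142),y=(450,113),w=(449,351))
for k in 'gbyw':
    d1,d2=[pickle.load(open(f'{k}{i}.pkl','rb')) for i in(1,2)]
    g=[proj(d,(*G[k],15)) for d in(d1,d2)]
    print(g[0].round(),end=' ');r1=measure(k,d1,g[0],H[k]);r2=measure(k,d2,g[1],H[k])
    for j in(2,3): print('   back corner tri',tri(d1,r1[j],d2,r2[j]).round(1))
E
```

```text
[322. 140.] g cen [ 421.  -338.6] front dir 143.6 depth 30.4 / 31 width 35.8 / 36
g cen [ 421.1 -337.5] front dir 143.6 depth 30.9 / 31 width 36.9 / 36
   back corner tri [ 442.4 -331.8    7.7]
   back corner tri [ 424.2 -360.2   15.3]
[325. 135.] b cen [ 415.1 -145.4] front dir -123.9 depth 45.8 / 47 width 55.3 / 56
b cen [ 415.6 -144.3] front dir -124.2 depth 47.6 / 47 width 55.3 / 56
   back corner tri [ 404.  -111.9   13.6]
   back corner tri [ 449.8 -140.9   10.9]
[327. 138.] y cen [447.  112.7] front dir -145.0 depth 38.4 / 39 width 45.5 / 46
y cen [447.  113.7] front dir -144.7 depth 38.8 / 39 width 46.6 / 46
   back corner tri [450.7 141.5  14.7]
   back corner tri [473.8 104.3  17.9]
[325. 136.] Traceback (most recent call last):
  File "<stdin>", line 6, in <module>
  File "seg.py", line 14, in measure
    c,p=poly(k,d,guess); e=np.roll(p,-1,0)-p; i=np.argmax(np.linalg.norm(e,axis=1)); a,b=p[i],p[(i+1)%len(p)]
        ~~~~^^^^^^^^^^^
  File "seg.py", line 9, in poly
    c=max((c for c in cs if np.hypot(*(c[:,0].mean(0)-guess))<45),key=cv2.contourArea)
ValueError: max() iterable argument is empty
```

```bash
python3 - <<'E'
from seg import *
d1,d2=[pickle.load(open(f'w{i}.pkl','rb')) for i in(1,2)]
for d in(d1,d2):
    hsv=cv2.cvtColor(d['frame'],cv2.COLOR_RGB2HSV)
    u,v=proj(d,(449,351,15)).astype(int);print(u,v,[np.percentile(hsv[v-25:v+25,u-25:u+25,i],[5,50,95]) for i in range(3)],[np.percentile(hsv[v+55:v+85,u-20:u+40,i],[5,50,95]) for i in range(3)])
RNG['w']=((0,0,100),(180,22,255))
for d in(d1,d2):
  for s in (22,26,30,35):
    RNG['w']=((0,0,100),(180,s,255))
    try: print(s);r=measure('w',d,proj(d,(449,351,15)),24)
    except Exception as e: print('fail',e)
E
```

```text
325 136 [array([ 19.,  75., 108.]), array([ 3.,  8., 48.]), array([106., 168., 174.])] [array([20., 29., 36.]), array([26., 34., 46.]), array([164., 166., 168.])]
397 136 [array([ 18.95, 109.  , 113.  ]), array([ 7., 11., 50.]), array([102., 179., 184.])] [array([21., 30., 36.]), array([23., 32., 43.]), array([172., 174., 176.])]
22
w cen [444.9 351.1] front dir -162.0 depth 53.3 / 56 width 72.6 / 66
26
w cen [441.9 353. ] front dir -162.0 depth 59.1 / 56 width 78.1 / 66
30
fail max() iterable argument is empty
35
fail max() iterable argument is empty
22
w cen [445.2 349.2] front dir -161.0 depth 54.5 / 56 width 69.6 / 66
26
w cen [439.5 367. ] front dir 13.5 depth 58.9 / 56 width 108.3 / 66
30
fail max() iterable argument is empty
35
w cen [512.6 333.5] front dir -0.1 depth 313.2 / 56 width 514.2 / 66
```

```bash
sed -i "s/w=((0,0,120),(180,30,255))/w=((0,0,100),(180,16,255))/" seg.py; python3 - <<'E'
from seg import *
d1,d2=[pickle.load(open(f'w{i}.pkl','rb')) for i in(1,2)]
for s in (14,16,19):
    RNG['w']=((0,0,100),(180,s,255)); r=[measure('w',d,proj(d,(449,351,15)),24) for d in(d1,d2)]
    print([tri(d1,r[0][j],d2,r[1][j]).round(1) for j in (2,3)])
E
```

```text
w cen [445.6 347. ] front dir -161.5 depth 53.3 / 56 width 64.3 / 66
w cen [445.3 346.6] front dir -161.6 depth 54.0 / 56 width 64.8 / 66
[array([460.7, 384.3,  25.6]), array([479.4, 325.8,  23. ])]
w cen [445.6 347. ] front dir -161.5 depth 53.3 / 56 width 64.3 / 66
w cen [445.4 346.6] front dir -161.5 depth 54.1 / 56 width 64.8 / 66
[array([460.7, 384.3,  25.6]), array([480.2, 325.5,  19.2])]
w cen [446.  347.4] front dir -161.8 depth 53.3 / 56 width 64.8 / 66
w cen [445.7 347.7] front dir -161.1 depth 54.4 / 56 width 66.6 / 66
[array([460.4, 382.9,  36.7]), array([480.2, 325.5,  19.2])]
```

White is 445.5,347, front -161.5°, sizes matching. Now the strip.

```bash
python3 -m jog '[[-3,-4,-1,0,0,0,0],[-4,-5,-1.5,0,0,0,0],[-4,-5,-1,0,0,0,0],[-3.5,-5,-1,0,0,0,0],[-2,-2,0,0,0,0,0],[0,0,0,0,0,0,0],[0,0,0,0,0,0,0]]'|sed -n 2p; python3 sv.py s1
python3 -m jog '[[0,-4,0,0,0,0,0],[0,-5,0,0,0,0,0],[0,-5,0,0,0,0,0],[0,-1,0,0,0,0,0],[0,0,0,0,0,0,0],[0,0,0,0,0,0,0]]'|sed -n 2p; python3 sv.py s2
cat > pads.py <<'E'
from seg import *
def rects(d):
    hsv=cv2.cvtColor(d['frame'],cv2.COLOR_RGB2HSV)
    m=cv2.inRange(hsv[...,2],0,50);m=cv2.morphologyEx(m,cv2.MORPH_OPEN,np.ones((5,5)))
    cs,_=cv2.findContours(m,cv2.RETR_EXTERNAL,cv2.CHAIN_APPROX_NONE);out=[]
    for c in cs:
        if cv2.contourArea(c)<1500: continue
        P=plane(d,c[:,0].astype(float),10)[:,:2].astype(np.float32);r=cv2.minAreaRect(P)
        if abs(sum(r[1])-148)<12 and r[0][0]<800: out.append((np.array(r[0]),r[1],r[2],proj(d,(*r[0],10))))
    return out
if __name__=='__main__':
    ds=[pickle.load(open(f's{i}.pkl','rb')) for i in(1,2)];R=[rects(d) for d in ds]
    for r in R:
        for x in r: print(x[0].round(1),np.round(x[1],1),round(x[2],1))
        print()
    for x in R[0]:
        for y in R[1]:
            if np.hypot(*(x[0]-y[0]))<20: print('tri',tri(ds[0],x[3],ds[1],y[3]).round(1))
E
python3 pads.py
```

```text
tool_pos: [674.7, 113.3, 196.6]
tool_pos: [674.4, -35.3, 197.3]
[627.9 149.4] [77.2 69.2] 83.1
[616.2  50.3] [77.3 69.7] 83.1
[604.3 -48.6] [77.4 69.8] 83.2
[ 592.3 -147.3] [78.4 69.8] 83.2

[628.  148.8] [78.1 69.3] 83.0
[615.9  50.1] [77.3 69.2] 83.2
[603.9 -49. ] [77.  69.1] 82.9
[ 592.1 -147.8] [77.6 69.6] 83.1

tri [628.1 149.6   8.6]
tri [616.1  50.2   9.5]
tri [604.1 -49.    9.2]
tri [ 592.2 -148.2    8.8]
```

View pics/s1.png

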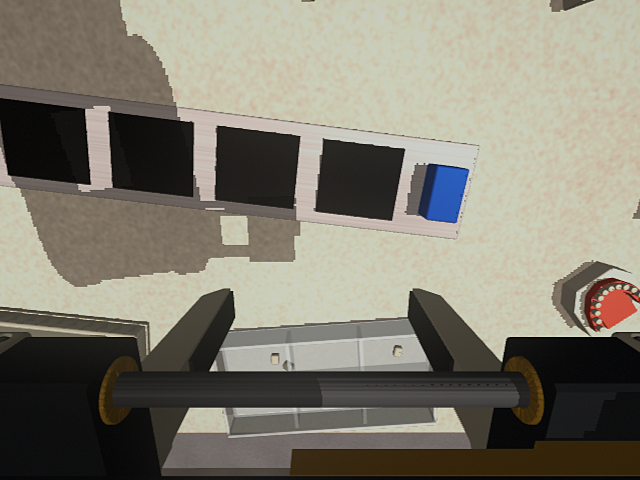

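Pads fit 77x69 mm, 99.5 mm pitch, top about 9–10 mm. The view shows four pads, with the blue block at (443,193) next to pad_a. Starting with blue.

```bash
python3 -c "
from h import *
plan((415.4,-144.9,80),56)"
```

```text
tool yaw y 90.09 pos [674.5 -35.  197.2] t 9.7
shift now axes cm [ 25.93 -10.95  11.72]
turn tool z deg 34.09 then shift cm [ 15.33 -23.6   11.72]
```

```bash
python3 -m jog '[[0,0,0,0,0,8.5,0.2],[0,0,0,0,0,8.5,0.2],[0,0,0,0,0,8.5,0.2],[0,0,0,0,0,8.5,0.2],[2.2,-3.4,1.7,0,0,0,0.2],[2.2,-3.4,1.7,0,0,0,0.2],[2.2,-3.4,1.7,0,0,0,0.2],[2.2,-3.4,1.7,0,0,0,0.2],[2.2,-3.4,1.7,0,0,0,0.2],[2.2,-3.4,1.7,0,0,0,0.2]]' 20 >/dev/null
python3 -m jog '[[2.1,-3.2,1.5,0,0,0,0.2],[0,0,0,0,0,0,0.2],[0,0,0,0,0,0,0.2]]' | tail -3;python3 -c "
from h import *
plan((415.4,-144.9,18),56)"
```

```text
wrist_force: [0.5, -1.1, -0.3]
gripper_width: 74.4
grip_force: 0.0
tool yaw y 56.02 pos [ 416.  -146.2   80.5] t 11.0
shift now axes cm [0.13 0.07 6.25]
turn tool z deg 0.02 then shift cm [0.13 0.08 6.25]
```

```bash
python3 -m jog '[[0.13,0.08,2,0,0,0,0.2],[0,0,2.2,0,0,0,0.2],[0,0,1.5,0,0,0,0.2],[0,0,0.5,0,0,0,0.2],[0,0,0,0,0,0,0.2]]' >/dev/null
python3 -m jog '[[0,0,0,0,0,0,0.6],[0,0,0,0,0,0,0.6],[0,0,0,0,0,0,0.6],[0,0,0,0,0,0,0.6],[0,0,0,0,0,0,0.6],[0,0,0,0,0,0,0.6],[0,0,0,0,0,0,0.6]]' 20
python3 -m jog '[[0,0,-1,0,0,0,0.6],[0,0,-3,0,0,0,0.6],[0,0,-3,0,0,0,0.6],[0,0,-1,0,0,0,0.6],[0,0,0,0,0,0,0.6]]';python3 -c "
from h import *
plan((604.1,-48.9,80),-6.9)"
```

```text
time: 12.2
tool_pos: [415.4, -145.6, 18.6]
ee_rot: [0.0, 0.292, 0.956, 0.0]
wrist_force: [-0.7, 1.0, 5.5]
gripper_width: 46.7
grip_force: 20.0
time: 12.7
tool_pos: [415.7, -145.8, 99.4]
ee_rot: [0.001, 0.292, 0.956, -0.0]
wrist_force: [0.2, 1.1, -1.2]
gripper_width: 47.2
grip_force: 20.0
tool yaw y 56.0 pos [ 415.7 -145.8   99.4] t 12.7
shift now axes cm [-10.2   18.57   1.98]
turn tool z deg 62.9 then shift cm [11.89 17.54  1.94]
```

```bash
python3 -m jog '[[0,0,0,0,0,7.9,0.6],[0,0,0,0,0,7.9,0.6],[0,0,0,0,0,7.9,0.6],[0,0,0,0,0,7.9,0.6],[0,0,0,0,0,7.9,0.6],[0,0,0,0,0,7.9,0.6],[0,0,0,0,0,7.9,0.6],[0,0,0,0,0,7.6,0.6],[2.3,3.4,0,0,0,0,0.6],[2.4,3.5,0,0,0,0,0.6]]' >/dev/null
python3 -m jog '[[2.4,3.6,0.2,0,0,0,0.6],[2.4,3.5,0.5,0,0,0,0.6],[1.7,2.5,0.7,0,0,0,0.6],[0.7,1,0.5,0,0,0,0.6],[0,0,0,0,0,0,0.6],[0,0,0,0,0,0,0.6]]' ;python3 -c "
from h import *
plan((604.1,-48.9,29),-6.9)"
```

```text
time: 14.3
tool_pos: [602.1, -48.8, 78.1]
ee_rot: [-0.001, 0.748, 0.663, -0.001]
wrist_force: [-0.4, -0.0, -0.4]
gripper_width: 46.8
grip_force: 20.0
tool yaw y -6.9 pos [602.1 -48.8  78.1] t 14.3
shift now axes cm [0.01 0.21 4.91]
turn tool z deg 0.0 then shift cm [0.01 0.2  4.91]
```

```bash
python3 -m jog '[[0,0.2,2,0,0,0,0.6],[0,0,1.8,0,0,0,0.6],[0,0,0.8,0,0,0,0.6],[0,0,0.2,0,0,0,0.6],[0,0,0.05,0,0,0,0.6],[0,0,0,0,0,0,0.6]]'
python3 -m jog '[[0,0,0.05,0,0,0,0.6],[0,0,0,0,0,0,0.6],[0,0,0,0,0,0,0.6]]'|sed -n '2p;4p'
python3 -m jog '[[0,0,0.05,0,0,0,0.6],[0,0,0,0,0,0,0.6],[0,0,0,0,0,0,0.6]]'|sed -n '2p;4p'
```

```text
time: 14.9
tool_pos: [605.4, -48.9, 31.6]
ee_rot: [0.0, 0.748, 0.663, 0.0]
wrist_force: [0.7, 0.2, -0.9]
gripper_width: 46.9
grip_force: 20.0
tool_pos: [605.2, -48.7, 30.4]
wrist_force: [0.5, 0.3, -1.2]
tool_pos: [605.1, -48.7, 29.6]
wrist_force: [-0.8, -0.3, -0.5]
```

```bash
python3 -m jog '[[0,-0.1,0.05,0,0,0,0.6],[0,0,0,0,0,0,0.6],[0,0,0,0,0,0,0.6]]'|sed -n '2p;4p'
python3 -m jog '[[0,0,0.05,0,0,0,0.6],[0,0,0,0,0,0,0.6],[0,0,0,0,0,0,0.6]]'|sed -n '2p;4p'
```

```text
tool_pos: [604.1, -48.5, 29.1]
wrist_force: [0.4, -0.1, -1.1]
tool_pos: [604.1, -48.6, 28.6]
wrist_force: [0.0, -0.0, 0.3]
```

```bash
python3 -m jog '[[0,0,0.04,0,0,0,0.6],[0,0,0,0,0,0,0.6],[0,0,0,0,0,0,0.6]]'|sed -n '2p;4p'
python3 -m jog '[[0,0,0,0,0,0,0.4],[0,0,0,0,0,0,0.2],[0,0,0,0,0,0,0.2],[0,0,0,0,0,0,0.2],[0,0,-1,0,0,0,0.2],[0,0,-3,0,0,0,0.2],[0,0,-4,0,0,0,0.2],[0,0,-1,0,0,0,0.2],[0,0,0,0,0,0,0.2]]'|sed -n '2p;5p'
python3 -c "
from h import *
plan((447,113.2,80),35.2)"
```

```text
tool_pos: [604.1, -48.6, 28.6]
wrist_force: [-3.8, 0.3, 5.3]
tool_pos: [605.1, -48.7, 120.8]
gripper_width: 74.4
tool yaw y -6.9 pos [605.1 -48.7 120.8] t 17.3
shift now axes cm [ 14.17 -17.65   4.02]
turn tool z deg -42.1 then shift cm [22.34 -3.59  4.08]
```

Contact came exactly at pick height +10. Next is buff.

```bash
python3 -m jog '[[0,0,0,0,0,-8.4,0.3],[0,0,0,0,0,-8.4,0.3],[0,0,0,0,0,-8.4,0.3],[0,0,0,0,0,-8.4,0.3],[0,0,0,0,0,-8.5,0.3],[4,-0.6,0.5,0,0,0,0.3],[4.5,-0.7,0.8,0,0,0,0.3],[4.5,-0.7,0.8,0,0,0,0.3],[4.5,-0.8,0.8,0,0,0,0.3],[3.5,-0.6,0.8,0,0,0,0.3]]' >/dev/null
python3 -m jog '[[1.3,-0.2,0.4,0,0,0,0.3],[0,0,0,0,0,0,0.3],[0,0,0,0,0,0,0.3]]' | tail -2;python3 -c "
from h import *
plan((447,113.2,18),35.2)"
```

```text
gripper_width: 65.0
grip_force: 0.0
tool yaw y 35.22 pos [446.5 112.6  77. ] t 18.6
shift now axes cm [0.03 0.08 5.9 ]
turn tool z deg 0.02 then shift cm [0.02 0.07 5.9 ]
```

```bash
python3 -m jog '[[0.02,0.07,2,0,0,0,0.3],[0,0,2.1,0,0,0,0.3],[0,0,1.4,0,0,0,0.3],[0,0,0.4,0,0,0,0.3],[0,0,0,0,0,0,0.3]]' >/dev/null
python3 -m jog '[[0,0,0,0,0,0,0.7],[0,0,0,0,0,0,0.7],[0,0,0,0,0,0,0.7],[0,0,0,0,0,0,0.7],[0,0,0,0,0,0,0.7],[0,0,0,0,0,0,0.7]]' 20
python3 -m jog '[[0,0,-1,0,0,0,0.7],[0,0,-3,0,0,0,0.7],[0,0,-3,0,0,0,0.7],[0,0,-1,0,0,0,0.7],[0,0,0,0,0,0,0.7]]';python3 -c "
from h import *
plan((616.1,50.2,80),-6.9)"
```

```text
time: 19.7
tool_pos: [446.9, 113.5, 18.7]
ee_rot: [0.0, 0.46, 0.888, 0.0]
wrist_force: [-1.1, -0.0, 6.4]
gripper_width: 38.9
grip_force: 20.0
time: 20.2
tool_pos: [447.2, 113.6, 99.6]
ee_rot: [0.001, 0.46, 0.888, 0.001]
wrist_force: [-0.1, 0.6, -1.1]
gripper_width: 39.0
grip_force: 20.0
tool yaw y 35.2 pos [447.2 113.6  99.6] t 20.2
shift now axes cm [-14.92  10.14   2.  ]
turn tool z deg 42.1 then shift cm [-4.27 17.53  1.96]
```

```bash
python3 -m jog '[[0,0,0,0,0,8.4,0.7],[0,0,0,0,0,8.4,0.7],[0,0,0,0,0,8.4,0.7],[0,0,0,0,0,8.4,0.7],[0,0,0,0,0,8.5,0.7],[-0.8,3.4,0,0,0,0,0.7],[-1,4,0,0,0,0,0.7],[-1,4,0.4,0,0,0,0.7],[-0.9,3.7,0.6,0,0,0,0.7],[-0.6,2.4,0.9,0,0,0,0.7]]' >/dev/null
python3 -m jog '[[0,0,0,0,0,0,0.7],[0,0,0,0,0,0,0.7],[0,0,0,0,0,0,0.7]]' |tail -2;python3 -c "
from h import *
plan((616.1,50.2,30),-6.9)"
```

```text
gripper_width: 38.9
grip_force: 20.0
tool yaw y -6.88 pos [614.3  50.1  78.7] t 21.5
shift now axes cm [0.03 0.18 4.87]
turn tool z deg 0.02 then shift cm [0.03 0.18 4.87]
```

```bash
python3 -m jog '[[0.03,0.1,2,0,0,0,0.7],[0,0,1.8,0,0,0,0.7],[0,0,0.8,0,0,0,0.7],[0,0,0.2,0,0,0,0.7],[0,0,0.05,0,0,0,0.7],[0,0,0,0,0,0,0.7],[0,0,0,0,0,0,0.7]]'|sed -n '2p;4p'
python3 -m jog '[[0,0,0.05,0,0,0,0.7],[0,0,0,0,0,0,0.7],[0,0,0,0,0,0,0.7]]'|sed -n '2p;4p'
```

```text
tool_pos: [616.6, 50.0, 31.6]
wrist_force: [-0.1, 0.6, -1.2]
tool_pos: [616.3, 49.9, 30.3]
wrist_force: [-0.0, 0.1, -1.8]
```

```bash
python3 -m jog '[[0,0,0.1,0,0,0,0.7],[0,0,0,0,0,0,0.7],[0,0,0,0,0,0,0.7]]'|sed -n '2p;4p'
python3 -m jog '[[0,0,0.05,0,0,0,0.7],[0,0,0,0,0,0,0.7],[0,0,0,0,0,0,0.7]]'|sed -n '2p;4p'
```

```text
tool_pos: [616.2, 49.9, 29.2]
wrist_force: [-0.1, -0.4, -0.6]
tool_pos: [616.2, 49.9, 28.7]
wrist_force: [-0.3, -0.2, -0.2]
```

```bash
python3 -m jog '[[0,0,0.04,0,0,0,0.7],[0,0,0,0,0,0,0.7],[0,0,0,0,0,0,0.7]]'|sed -n '2p;4p'
python3 -m jog '[[0,0,0,0,0,0,0.5],[0,0,0,0,0,0,0.3],[0,0,0,0,0,0,0.3],[0,0,0,0,0,0,0.3],[0,0,-1,0,0,0,0.3],[0,0,-3,0,0,0,0.3],[0,0,-4,0,0,0,0.3],[0,0,-1,0,0,0,0.4],[0,0,0,0,0,0,0.4]]'|sed -n '2p;5p'
python3 -c "
from h import *
plan((421,-338.1,80),143.6)"
```

```text
tool_pos: [616.2, 49.9, 28.7]
wrist_force: [-2.4, 0.7, 5.4]
tool_pos: [617.1, 50.0, 121.0]
gripper_width: 56.8
tool yaw y -6.9 pos [617.1  50.  121. ] t 24.3
shift now axes cm [-40.88 -14.83   4.02]
turn tool z deg 29.5 then shift cm [-42.87   7.24   4.1 ]
```

```bash
python3 -m jog '[[0,0,0,0,0,7.4,0.4],[0,0,0,0,0,7.4,0.4],[0,0,0,0,0,7.4,0.4],[0,0,0,0,0,7.3,0.4],[-3,0.5,0,0,0,0,0.4],[-4.6,0.8,0,0,0,0,0.4],[-4.6,0.8,0,0,0,0,0.4],[-4.6,0.8,0,0,0,0,0.4],[-4.6,0.8,0,0,0,0,0.4],[-4.6,0.8,0,0,0,0,0.4]]' >/dev/null
python3 -m jog '[[-4.6,0.8,0.5,0,0,0,0.4],[-4.6,0.8,1,0,0,0,0.4],[-4.6,0.8,1.3,0,0,0,0.4],[-3,0.3,1.3,0,0,0,0.4],[0,0,0,0,0,0,0.4],[0,0,0,0,0,0,0.4],[0,0,0,0,0,0,0.4]]' | tail -2;python3 -c "
from h import *
plan((421,-338.1,18),143.6)"
```

```text
gripper_width: 55.8
grip_force: 0.0
tool yaw y -36.37 pos [ 420.6 -336.6   77.2] t 26.0
shift now axes cm [-0.1   0.13  5.92]
turn tool z deg 0.03 then shift cm [-0.1   0.13  5.92]
```

```bash
python3 -m jog '[[-0.1,0.12,2,0,0,0,0.4],[0,0,2.1,0,0,0,0.4],[0,0,1.4,0,0,0,0.4],[0,0,0.4,0,0,0,0.4],[0,0,0,0,0,0,0.4]]' >/dev/null
python3 -m jog '[[0,0,0,0,0,0,0.8],[0,0,0,0,0,0,0.8],[0,0,0,0,0,0,0.8],[0,0,0,0,0,0,0.8],[0,0,0,0,0,0,0.8],[0,0,0,0,0,0,0.8]]' 20
python3 -m jog '[[0,0,-1,0,0,0,0.8],[0,0,-3,0,0,0,0.8],[0,0,-3,0,0,0,0.8],[0,0,-1,0,0,0,0.8],[0,0,0,0,0,0,0.8]]';python3 -c "
from h import *
plan((628,149.3,80),-6.9)"
```

```text
time: 27.1
tool_pos: [420.7, -339.0, 18.8]
ee_rot: [0.0, 0.893, 0.451, 0.0]
wrist_force: [-1.4, 1.2, 5.7]
gripper_width: 30.6
grip_force: 20.0
time: 27.6
tool_pos: [421.0, -339.2, 99.8]
ee_rot: [0.001, 0.893, 0.451, 0.0]
wrist_force: [0.1, -0.2, 0.2]
gripper_width: 30.6
grip_force: 20.0
tool yaw y -36.4 pos [ 421.  -339.2   99.8] t 27.6
shift now axes cm [ 51.6  -12.34   1.94]
turn tool z deg -29.5 then shift cm [50.99 14.68  1.98]
```

```bash
python3 -m jog '[[0,0,0,0,0,-7.4,0.8],[0,0,0,0,0,-7.4,0.8],[0,0,0,0,0,-7.4,0.8],[0,0,0,0,0,-7.3,0.8],[3,0.9,0,0,0,0,0.8],[4.5,1.3,0,0,0,0,0.8],[4.5,1.3,0,0,0,0,0.8],[4.5,1.3,0,0,0,0,0.8],[4.5,1.3,0,0,0,0,0.8],[4.5,1.3,0,0,0,0,0.8]]' >/dev/null
python3 -m jog '[[4.5,1.3,0,0,0,0,0.8],[4.5,1.3,0,0,0,0,0.8],[4.5,1.3,0,0,0,0,0.8],[4.5,1.3,0,0,0,0,0.8],[4.5,1.2,0,0,0,0,0.8],[3,0.9,1,0,0,0,0.8],[0,0,1,0,0,0,0.8],[0,0,0,0,0,0,0.8],[0,0,0,0,0,0,0.8]]' |tail -2;python3 -c "
from h import *
plan((628,149.3,30),-6.9)"
```

```text
gripper_width: 30.9
grip_force: 20.0
tool yaw y -6.93 pos [627.1 149.   77.2] t 29.5
shift now axes cm [0.04 0.09 4.72]
turn tool z deg -0.03 then shift cm [0.04 0.09 4.72]
```

```bash
python3 -m jog '[[0.04,0.03,2,0,0,0,0.8],[0,0,1.8,0,0,0,0.8],[0,0,0.8,0,0,0,0.8],[0,0,0.1,0,0,0,0.8],[0,0,0,0,0,0,0.8],[0,0,0,0,0,0,0.8]]'|sed -n '2p;4p'
python3 -m jog '[[0,0,0.05,0,0,0,0.8],[0,0,0,0,0,0,0.8],[0,0,0,0,0,0,0.8]]'|sed -n '2p;4p'
```

```text
tool_pos: [628.5, 150.2, 32.2]
wrist_force: [0.5, 0.2, 0.2]
tool_pos: [628.2, 150.3, 31.1]
wrist_force: [-0.3, -0.4, -0.2]
```

```bash
python3 -m jog '[[-0.1,0,0.1,0,0,0,0.8],[0,0,0.08,0,0,0,0.8],[0,0,0,0,0,0,0.8],[0,0,0,0,0,0,0.8]]'|sed -n '2p;4p'
python3 -m jog '[[0,0,0.05,0,0,0,0.8],[0,0,0,0,0,0,0.8],[0,0,0,0,0,0,0.8]]'|sed -n '2p;4p'
```

```text
tool_pos: [628.0, 149.2, 29.0]
wrist_force: [1.1, 0.0, -0.5]
tool_pos: [628.0, 149.2, 28.8]
wrist_force: [-3.2, -1.0, 4.7]
```

```bash
python3 -m jog '[[0,0,0,0,0,0,0.6],[0,0,0,0,0,0,0.4],[0,0,0,0,0,0,0.4],[0,0,0,0,0,0,0.4],[0,0,-1,0,0,0,0.4],[0,0,-3,0,0,0,0.4],[0,0,-4,0,0,0,0.4],[0,0,-1,0,0,0,0.15],[0,0,0,0,0,0,0.15]]'|sed -n '2p;5p'
python3 -c "
from h import *
plan((445.5,347,80),18.5)"
```

```text
tool_pos: [628.9, 149.4, 121.2]
gripper_width: 67.4
tool yaw y -6.9 pos [628.9 149.4 121.2] t 32.0
shift now axes cm [ 17.41 -20.59   4.07]
turn tool z deg -25.4 then shift cm [ 24.56 -11.12   4.12]
```

```bash
python3 -m jog '[[0,0,0,0,0,-8.5,0.15],[0,0,0,0,0,-8.5,0.15],[0,0,0,0,0,-8.4,0.15],[3,-1.4,0,0,0,0,0.15],[4.2,-1.9,0,0,0,0,0.15],[4.2,-1.9,0.3,0,0,0,0.15],[4.2,-1.9,0.7,0,0,0,0.15],[4.2,-1.9,1,0,0,0,0.15],[3,-1.3,1,0,0,0,0.15],[1.8,-0.8,1,0,0,0,0.15]]' >/dev/null
python3 -m jog '[[0,0,0,0,0,0,0.15],[0,0,0,0,0,0,0.15],[0,0,0,0,0,0,0.15]]' | tail -2;python3 -c "
from h import *
plan((445.5,347,18),18.5)"
```

```text
gripper_width: 79.4
grip_force: 0.0
tool yaw y 18.46 pos [445.3 346.6  78.5] t 33.3
shift now axes cm [0.03 0.03 6.05]
turn tool z deg -0.04 then shift cm [0.03 0.03 6.05]
```

```bash
python3 -m jog '[[0,0,2.1,0,0,0,0.15],[0,0,2.1,0,0,0,0.15],[0,0,1.4,0,0,0,0.15],[0,0,0.4,0,0,0,0.15],[0,0,0,0,0,0,0.15]]' >/dev/null
python3 -m jog '[[0,0,0,0,0,0,0.55],[0,0,0,0,0,0,0.55],[0,0,0,0,0,0,0.55],[0,0,0,0,0,0,0.55],[0,0,0,0,0,0,0.55],[0,0,0,0,0,0,0.55]]' 25
python3 -m jog '[[0,0,-1,0,0,0,0.55],[0,0,-3,0,0,0,0.55],[0,0,-3,0,0,0,0.55],[0,0,-1,0,0,0,0.55],[0,0,0,0,0,0,0.55]]';python3 -c "
from h import *
plan((592.2,-147.7,80),-6.9)"
```

```text
time: 34.4
tool_pos: [445.0, 347.5, 19.2]
ee_rot: [0.0, 0.584, 0.812, 0.0]
wrist_force: [-0.5, -0.2, 6.0]
gripper_width: 55.7
grip_force: 25.0
time: 34.9
tool_pos: [445.1, 347.6, 100.0]
ee_rot: [0.0, 0.584, 0.812, 0.001]
wrist_force: [0.5, 0.1, -1.5]
gripper_width: 56.2
grip_force: 25.0
tool yaw y 18.5 pos [445.1 347.6 100. ] t 34.9
shift now axes cm [-51.64  -1.77   1.96]
turn tool z deg 25.4 then shift cm [-47.41  20.55   2.  ]
```

```bash
python3 -m jog '[[0,0,0,0,0,8.5,0.55],[0,0,0,0,0,8.5,0.55],[0,0,0,0,0,8.4,0.55],[-2.5,1.1,0,0,0,0,0.55],[-4,1.7,0,0,0,0,0.55],[-4,1.7,0,0,0,0,0.55],[-4,1.7,0,0,0,0,0.55],[-4,1.7,0,0,0,0,0.55],[-4,1.7,0,0,0,0,0.55],[-4,1.7,0,0,0,0,0.55]]' >/dev/null
python3 -m jog '[[-4,1.7,0,0,0,0,0.55],[-4,1.7,0,0,0,0,0.55],[-4,1.8,0,0,0,0,0.55],[-4,1.8,0,0,0,0,0.55],[-3,1.4,0,0,0,0,0.55],[-1.9,0.8,0.8,0,0,0,0.55],[0,0,1.2,0,0,0,0.55],[0,0,0,0,0,0,0.55],[0,0,0,0,0,0,0.55]]' |tail -2;python3 -c "
from h import *
plan((592.2,-147.7,30),-6.9)"
```

```text
gripper_width: 56.0
grip_force: 25.0
tool yaw y -6.85 pos [ 590.6 -146.7   77.5] t 36.8
shift now axes cm [-0.08  0.18  4.75]
turn tool z deg 0.05 then shift cm [-0.08  0.17  4.75]
```

```bash
python3 -m jog '[[-0.1,0.1,2,0,0,0,0.55],[0,0,1.7,0,0,0,0.55],[0,0,0.7,0,0,0,0.55],[0,0,0.1,0,0,0,0.55],[0,0,0.1,0,0,0,0.55],[0,0,0,0,0,0,0.55],[0,0,0,0,0,0,0.55]]'|sed -n '2p;4p'
python3 -m jog '[[0,0,0.05,0,0,0,0.55],[0,0,0,0,0,0,0.55],[0,0,0,0,0,0,0.55]]'|sed -n '2p;4p'
```

```text
tool_pos: [592.4, -149.1, 33.2]
wrist_force: [-1.2, 0.5, -0.8]
tool_pos: [592.1, -149.1, 32.1]
wrist_force: [0.8, 0.2, -1.6]
```

```bash
python3 -m jog '[[0.14,0,0.1,0,0,0,0.55],[0,0,0.1,0,0,0,0.55],[0,0,0,0,0,0,0.55],[0,0,0,0,0,0,0.55]]'|sed -n '2p;4p'
python3 -m jog '[[0,0,0.06,0,0,0,0.55],[0,0,0,0,0,0,0.55],[0,0,0,0,0,0,0.55]]'|sed -n '2p;4p'
python3 -m jog '[[0,0,0.04,0,0,0,0.55],[0,0,0,0,0,0,0.55],[0,0,0,0,0,0,0.55]]'|sed -n '2p;4p'
```

```text
tool_pos: [592.3, -147.6, 29.9]
wrist_force: [0.9, -0.3, -0.0]
tool_pos: [592.3, -147.7, 29.4]
wrist_force: [-0.2, -0.4, -0.9]
tool_pos: [592.3, -147.7, 29.2]
wrist_force: [-0.4, -0.0, 1.8]
```

Contact. I'll release, rise, then look from outside the row (camera over the strip) from two places.

```bash
python3 -m jog '[[0,0,0,0,0,0,0.4],[0,0,0,0,0,0,0.2],[0,0,0,0,0,0,0.15],[0,0,0,0,0,0,0.15],[0,0,-1,0,0,0,0.15],[0,0,-3,0,0,0,0.15],[0,0,-4,0,0,0,0.15],[0,0,-4,0,0,0,0.15],[0,0,-3,0,0,0,0.15],[0,0,0,0,0,0,0.15]]'|sed -n 5p
python3 -m jog '[[0,0,0,0,0,-8.5,0.15],[0,0,0,0,0,-8.5,0.15],[0,0,0,0,0,-8.5,0.15],[0,0,0,0,0,-8.5,0.15],[0,0,0,0,0,-8.5,0.15],[0,0,0,0,0,-8.5,0.15],[0,0,0,0,0,-8.5,0.15],[0,0,0,0,0,-8.5,0.15],[0,0,0,0,0,-8.5,0.15],[0,0,0,0,0,-8.5,0.15]]' >/dev/null
python3 -m jog '[[0,0,0,0,0,-8.5,0.15],[0,0,0,0,0,-3.4,0.15],[-3,3,0,0,0,0,0],[-3,3,0,0,0,0,0],[-3,3,0,0,0,0,0],[0,0,0,0,0,0,0],[0,0,0,0,0,0,0]]'|sed -n 2p; python3 sv.py f1
python3 -m jog '[[0,4,0,0,0,0,0],[0,4,0,0,0,0,0],[0,4,0,0,0,0,0],[0,2,0,0,0,0,0],[0,0,0,0,0,0,0],[0,0,0,0,0,0,0]]'|sed -n 2p; python3 sv.py f2
python3 - <<'E'
from seg import *
P=dict(g=(628,149.3),y=(616.1,50.2),b=(604.1,-48.9),w=(592.2,-147.7))
RNG['w']=((0,0,100),(180,16,255))
for f in('f1','f2'):
    d=pickle.load(open(f+'.pkl','rb'))
    for k in 'gybw':
        try:
            r=measure(k,d,proj(d,(*P[k],20)),H[k]+10); print('   off pad',(r[0]-P[k]).round(1))
        except Exception as e: print(f,k,'fail',e)
E
```

```text
gripper_width: 79.0
tool_pos: [682.3, -57.0, 178.3]
tool_pos: [682.1, 81.4, 179.2]
g cen [627.1 146.4] front dir 173.4 depth 29.9 / 31 width 49.0 / 36
   off pad [-0.9 -2.9]
y cen [615.   46.4] front dir 172.5 depth 38.3 / 39 width 51.1 / 46
   off pad [-1.1 -3.8]
b cen [603.5 -48.8] front dir 173.0 depth 46.3 / 47 width 56.0 / 56
   off pad [-0.6  0.1]
w cen [ 593.7 -131.5] front dir 84.2 depth 28.3 / 56 width 53.5 / 66
   off pad [ 1.5 16.2]
g cen [627.2 148.7] front dir 173.1 depth 30.3 / 31 width 38.3 / 36
   off pad [-0.8 -0.6]
y cen [615.4  49.1] front dir 172.9 depth 38.3 / 39 width 46.3 / 46
   off pad [-0.7 -1.1]
b cen [603.9 -45.2] front dir 173.2 depth 45.8 / 47 width 61.5 / 56
   off pad [-0.2  3.7]
w cen [ 596.2 -128.9] front dir 98.6 depth 28.7 / 56 width 52.1 / 66
   off pad [ 4.  18.8]
```

View pics/f2.png

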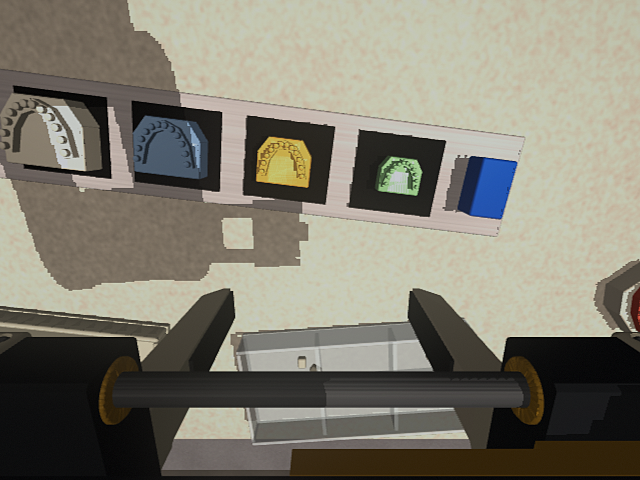

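f2 shows green (400,175), buff (284,163), blue (170,147) and white (55,135), upright on their pads in the right order. White is half in shadow, so I'll check it from directly above.

```bash
python3 -m jog '[[0,-4,0,0,0,0,0],[0,-4.8,0,0,0,0,0],[0,-4.8,0,0,0,0,0],[0,-4.8,0,0,0,0,0],[0,-4,0,0,0,0,0],[0,-1,0,0,0,0,0],[0,0,0,0,0,0,0],[0,0,0,0,0,0,0]]'|sed -n 2p; python3 sv.py f3
python3 - <<'E'
from seg import *
d=pickle.load(open('f3.pkl','rb'));u,v=proj(d,(592.2,-147.7,34)).astype(int)
cv2.imwrite('pics/f3c.png',cv2.resize(d['frame'][max(v-90,0):v+90,u-120:u+120,::-1],None,fx=2,fy=2)); print(u,v)
print('pad centre',[x[0].round(1) for x in rects(d)] if 'rects' in globals() else '', 'outline at z34 px',[proj(d,(592.2+a*np.cos(np.radians(-6.9))-b*np.sin(np.radians(-6.9)),-147.7+a*np.sin(np.radians(-6.9))+b*np.cos(np.radians(-6.9)),34)).round(0) for a,b in((28,33),(28,-33),(-28,0))])
E
```

```text
tool_pos: [682.1, -151.6, 179.0]
326 132
pad centre  outline at z34 px [array([361., 172.]), array([283., 163.]), array([330.,  96.])]
```

View pics/f3c.png

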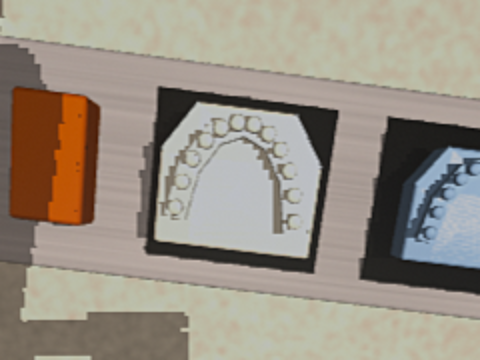

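White's back corners at crop (155,241) and (308,258) match the predicted (154,242) and (310,260), so it is centred to about 1 mm. Handing in.

```bash
python3 -c "
from cell import manip;print(manip.sign_off())"
```

```text
the job is handed in; nothing more can be done
None
```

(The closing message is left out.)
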